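Scrap the broken spacer ring, then find the spindle cap's thread hand and hold it off

ROBOT

A 6-joint arm with a two-finger parallel gripper is mounted at the origin on the work surface. World frame = base frame: x ahead of the robot, y to its left, z up, the work surface at z = 0. Lengths are in m, angles in rad, forces in N, time in s.
With the tool pointing down it reaches from about 0.375 to 0.975 m from the base axis. Payload 3.8 kg.
Tool frame: the origin (TCP) lies on the centre line of the jaws, within the pads' length; the fingertips stand 14 mm ahead of it and the grasp point (between the pads) lies 5 mm behind it; z points along the fingers, y is the line along which they close (so a half turn about z gives the same grasp; the last joint's range is limited). The gripper opens to 85 mm and grips with 20 to 120 N. Pads are 22 mm wide; open, the fingers measure 114 mm over their backs; the gripper's body (76 mm by 85 mm) begins 54 mm behind the grasp point. The pads swing forward as they close: fully open they stand 13 mm farther back than shut.
Start: joints at [-1.17, 0.264, 1.604, -0, 1.274, -0.037], TCP at [0.286, -0.611, 0.245] pointing down, gripper open.
Joint ranges: [-2.63, 2.63], [-0.94, 2.18], [0.31, 2.57], [-1.31, 4.45], [0, 2.66], [-2.55, 2.55]. Speed limits (rad/s): [2.57, 2.57, 3.14, 3.14, 3.14, 3.14].

INTERFACE

Orientations are given as a rotation vector (axis times angle).
In Python, from workcell import bot, eyes, spot_in gives the robot as it stands.
- The arm moves only by the tool carry_out, never from a script. Its argument "series" is text: rows parted by semicolons, each of 4 numbers parted by spaces: the shift along the world's x, y, z in m, then the turn about the world's z in degrees. In form: tx ty tz roll; .... A call has 1 to 20 rows; each row shifts and turns the commanded pose from where the row before left it; what a row does not reach is not made up. A row lasts 1/8 s, in which the tool goes at most 62.5 mm and 10.7 degrees, less where a joint would pass 70% of its speed; a pose out of reach is approached as far as the arm can. A call is refused whole if a number of a shift passes 0.0625 or a number of a turn 10.7, either way. A call with a gripper value outside its range is refused whole. "jaw" is the gripper command: -1 is shut, 1 is fully open, values between are in proportion, set as the call begins (left out, the last holds). The fingers move at their own pace and stop on an object; "grip_force" is the grip in N (left out, the last holds). Time passes only in rows, so rows that do not move let the fingers close. It gives the time, the measured TCP pose, the force, the opening and the grip force at its end, in the units of the state.
- bot.read_state(): the state, without advancing time (a new reading comes with each control period).
- eyes.read_camera(name): name is "scene" or "top" or "wrist"; returns (picture, depth): 480x640x3 uint8, blue, green, red; 480x640 float32, m along the optical axis (not along the pixel's ray), 0 where there is no reading.
- eyes.get_calibration(name): a dict with "K" (3x3 intrinsics, pixels), "position" and "rotation" of the camera in the world; the wrist camera has in their place "T_tool_cam" (4x4, takes a point from camera to tool coordinates, whose origin is the TCP and whose axes are the flange's). Camera axes: x right, y down, z forward; pixel columns grow to the right and rows downward; lengths in m; the calibration is good to about 2 mm. A picture is of the moment at which its call begins: read the wrist's pose just before it. get_calibration takes no time and is no camera call.
- bot.finish_job(): hands the job in; it is judged then, once.
Trained networks look in the newest picture that a camera, given by its name, has taken for a name from the list of things; names that differ only in an ending like _2 or _b are one class to them, and where a whole thing is asked for, a point or a joint stands for the part that bears it (a point fixed in the world has none). Each returns a list of dicts, best first, with "score" (0 to 1); they miss things now and then, are a little off and sometimes report something else, mostly with a low value. They report only what shows in the picture. A call takes as long as a camera call. They do not tell look-alikes from the thing itself.
- spot_in(camera, target): "rect" ([centre column, centre row, width, height] in pixels, round what is visible of it).
The state is a dict: "time": time; "q": joint angles; "joint_vel": joint speeds; "joint_torque": joint torques, N m; "tool_pos": TCP position; "tcp_rot": TCP orientation; "wrist_force": force on the tool from outside, world axes, zero at the start; "torque": the same for the moment, N m; "width": opening from 0.0 (shut) to 1.0 (fully open); "grip_force": force on a finger pad.
Only numpy, scipy, OpenCV 4.12 (cv2) and the standard library are available. Lean on these libraries where they do the work, as an engineer would, in place of code of your own. Each camera call takes 0.05 s, during which the arm holds its last target. There are 200 camera calls.

TASK

Get the bench spindle ready for its spacer rings: first put the broken ring, the one with a piece missing from its wall, into the scrap tub and let go of it. Then undo the black cap on the spindle - nobody knows whether its thread is left- or right-handed, so try which way it loosens without forcing it - lift it straight off and finish while still holding it in the gripper, level and still, a few centimetres clear above the spindle. Leave the whole rings and everything else on the bench where they stand.

Things in the scene. Friction and masses are not known exactly. Their poses are not given: they have to be found in the camera images.
- broken_ring: the broken aluminium spacer ring, standing flat on the bench: outer diameter 60 mm, bore 46 mm, 30 mm high, with a quarter (90 degrees) of its wall missing. Origin: on the ring's axis, at its underside. The missing quarter is centred on its +x; the wall is whole at its +y and -y. About 80 g. It stands in any one of four spots, the whole rings in the other three
- ring_1: a whole aluminium spacer ring, outer diameter 60 mm, bore 46 mm, 30 mm high; origin on its axis at the underside; stays where it is
- ring_2: a whole aluminium spacer ring, outer diameter 60 mm, bore 46 mm, 30 mm high; origin on its axis at the underside; stays where it is
- ring_3: a whole aluminium spacer ring, outer diameter 60 mm, bore 46 mm, 30 mm high; origin on its axis at the underside; stays where it is
- scrap_tub: the open dark steel scrap tub, fixed to the bench: 170 mm (its x) by 150 mm (its y) outside, 75 mm high, walls and floor 4 mm. Origin: centre of its underside
- spindle_unit: the bench spindle unit, a grey housing fixed to the bench; origin on the upright spindle axis at bench level. Housing: 70 mm in front (-x) to 190 mm behind (+x) the axis, 200 mm wide, top at 85 mm; a motor cover 80 to 180 mm behind the axis, 130 mm wide, rises to 145 mm. The neck stands 24 mm up from a round shoulder that is 93 mm above the bench
- spindle_top (a point): centre of the top end of the spindle's neck (inside the cap while that is on), 117 mm above the bench, on the spindle axis; neck 42 mm across
- cap: the black screw cap on the spindle: 62 mm diameter, 34 mm high, with a straight grip bar across its top, 54 long x 14 thick x 28 high (bar top 62 mm above the cap's rim). Origin: on its axis, at its lower rim; +z up, x along the bar, y across it. About 140 g, rests on the shoulder at 93 mm. Short steep thread of two inner lugs, left- or right-handed: this differs and cannot be seen
- cap_bar (a point): middle of the grip bar, 48 mm above the rim. The loosening way the cap turns easily (under 0.2 N m), does not rise by itself, and is free to lift after 56 to 75 degrees (aim for 65; firm stop at 75 to 87); then lift straight, 25 mm clears the neck. Before that it lifts only 2 to 3 mm. The wrong way it meets a firm stop within 4 to 16 degrees
- offcut: wood offcut 45 x 26 x 18 high, among the rings (mm); origin at the centre of its underside; stays where it is
- glue_bottle: glue bottle, 60 diameter, 180 tall (mm); origin at the centre of its underside; stays where it is
- screw_jar: glass jar, 66 diameter, 90 tall (mm); origin at the centre of its underside; stays where it is
- screwdriver: screwdriver lying on the bench in front of the robot; origin under its middle; stays where it is
- mug: white mug, 80 diameter, 90 tall (mm); origin at the centre of its underside; stays where it is
- wax_tin: flat tin, 74 diameter, 60 tall (mm); origin at the centre of its underside; stays where it is
- sanding_block: cork sanding block 110 x 65 x 40 high (mm); origin at the centre of its underside; stays where it is
There are look-alikes about, which are no part of the job. There is more than one size of the cap; the job needs the middle-sized.

How it is judged:
By the outcome, as a careful person would: the job done as asked, in the order asked, and still so for the second after the job is handed in, while the arm keeps its last pose, push and grip.
It also fails if it takes over 54 s, if anything falls off the work surface, if the arm or the gripper's body presses on something with over 40 N, if the wrist force passes 120 N, or if a joint passes its speed limit or range.

## Working session

There is one attempt and no reset: what is moved stays moved. The work goes in short steps, Python scripts to look and compute and a tool call to move; the robot and the scene stay as the last step left them, time stands still between calls to the robot, and variables do not carry over. Pictures are saved under pics/ and viewed, at most 10 in all, crops included, and the job is handed in when it is done.

Besides the shell and the picture viewer there is one more tool, called after "Emit:" by a JSON object that holds its "op" and its "data". carry_out: Moves the arm, as the interface text tells. Its arguments: {"type":"object","properties":{"series":{"type":"string"},"jaw":{"type":"number"},"grip_force":{"type":"number"}},"required":["series"]}

```bash
mkdir -p pics; cat > h.py <<'E'
import numpy as np,cv2
from workcell import bot,eyes,spot_in
from scipy.spatial.transform import Rotation as R
def cam(n):
    s=bot.read_state(); im,d=eyes.read_camera(n); c=eyes.get_calibration(n); K=np.array(c["K"])
    if n=="wrist":
        T=np.eye(4);T[:3,:3]=R.from_rotvec(s["tcp_rot"]).as_matrix();T[:3,3]=s["tool_pos"];T=T@np.array(c["T_tool_cam"])
    else:
        T=np.eye(4);r=np.array(c["rotation"]);T[:3,:3]=r if r.shape==(3,3) else R.from_rotvec(r).as_matrix();T[:3,3]=c["position"]
    v,u=np.mgrid[:480,:640]
    P=np.stack([(u-K[0,2])/K[0,0]*d,(v-K[1,2])/K[1,1]*d,d],-1)@T[:3,:3].T+T[:3,3]
    P[d==0]=np.nan
    return im,d,P,K,T
E
python3 - <<'E'
from h import *
print(bot.read_state())
for n in("scene","top"):
    im,d,P,K,T=cam(n); cv2.imwrite(f"pics/{n}.png",im); np.save(f"pics/{n}.npy",P); print(n,T.round(3).tolist(),K[0,0])
    for t in("broken_ring","ring_1","cap","scrap_tub","spindle_unit"):
        for r in spot_in(n,t)[:5]:
            c,w=[int(x) for x in r["rect"][:2]],r["rect"][2:]
            print(t,round(r["score"],2),np.round(r["rect"]),P[min(c[1],479),min(c[0],639)].round(3))
E
```

```text
{'time': 0.0, 'q': array([-1.16991401e+00,  2.64766349e-01,  1.60535459e+00, -8.69611461e-06,
        1.27370700e+00, -3.69169790e-02]), 'joint_vel': array([-1.61796385e-03, -2.20553835e-04,  2.11251523e-04,  1.28576698e-03,
        8.77777510e-04, -1.41505589e-05]), 'joint_torque': array([ 9.24665692e-04, -5.15108299e+01, -3.67315507e+01,  2.88726305e-04,
        1.28388868e-02,  1.63816651e-05]), 'tool_pos': array([ 0.28587949, -0.61070745,  0.24396358]), 'tcp_rot': array([-3.06447941e+00, -6.81741461e-01,  6.47840289e-04]), 'wrist_force': array([-0.1764874 ,  0.25654602, -0.44498234]), 'torque': array([ 0.01668326,  0.04266323, -0.02160656]), 'grip_force': 0.0, 'width': 1.001613925937988}
scene [[0.332, 0.769, -0.546, 1.106], [0.943, -0.277, 0.183, -0.128], [-0.01, -0.576, -0.818, 1.009], [0.0, 0.0, 0.0, 1.0]] 471.34018395678976
broken_ring 0.66 [265. 260.  22.  23.] [ 0.444 -0.059 -0.002]
ring_1 0.75 [277. 307.  30.  35.] [ 0.581 -0.067 -0.   ]
ring_1 0.71 [213. 270.  27.  23.] [ 0.429 -0.19  -0.002]
ring_1 0.57 [223. 317.  29.  25.] [ 0.563 -0.192 -0.001]
cap 0.97 [394. 234.  31
[... 193 characters left out ...]
ap_tub 0.17 [464. 200.  34.  33.] [0.481 0.477 0.063]
top [[0.026, -0.983, 0.183, 0.356], [-0.999, -0.021, 0.031, 0.041], [-0.027, -0.184, -0.983, 1.045], [0.0, 0.0, 0.0, 1.0]] 436.8602725990686
broken_ring 0.53 [379. 278.  26.  27.] [ 0.458 -0.06   0.001]
ring_1 0.87 [437. 232.  27.  26.] [ 0.573 -0.2    0.001]
ring_1 0.76 [383. 221.  28.  30.] [ 0.596 -0.072 -0.001]
ring_1 0.54 [435. 282.  27.  24.] [ 0.45  -0.195  0.   ]
cap 0.79 [248. 308.  22.  22.] [0.379 0.24  0.045]
cap 0.71 [245. 227.  28.  29.] [0.547 0.236 0.139]
cap 0.63 [275. 344.  41.  38.] [0.303 0.169 0.077]
scrap_tub 0.61 [535. 258.  82.  78.] [ 0.514 -0.431  0.005]
spindle_unit 0.85 [259. 210. 130. 141.] [0.599 0.218 0.086]
```

View pics/top.png

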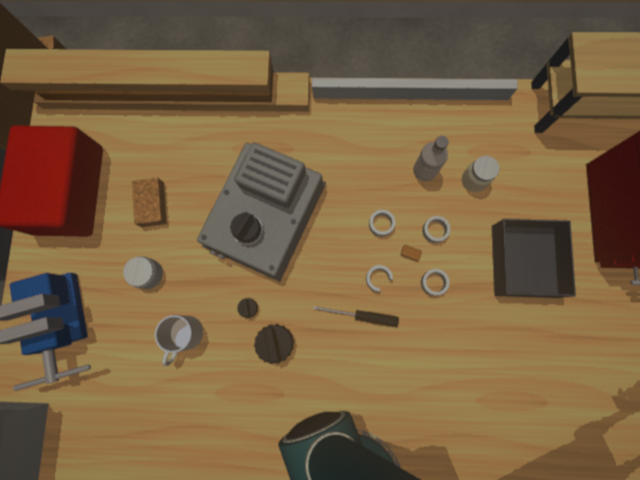

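View pics/scene.png

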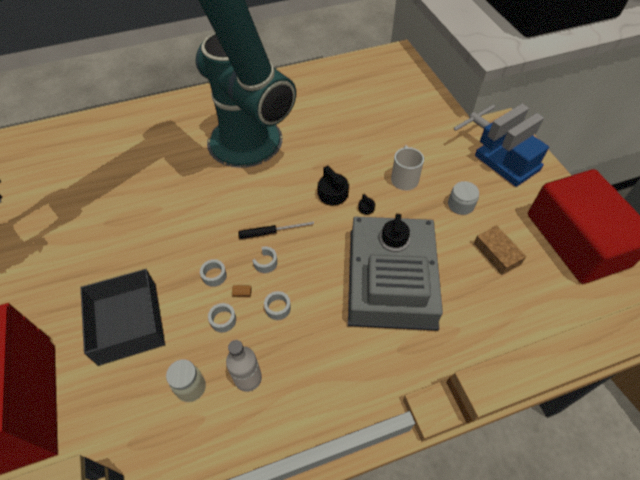

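The top view shows the broken ring at about (379,278), with its gap to the lower right. The right cap sits on the housing at (246,227), and the tub is at (534,258). I'll move over the ring and look through the wrist camera.

Emit:
{"op": "carry_out", "data": {"series": "0.015 0.055 0 2; 0.015 0.055 0 2; 0.015 0.055 0 2; 0.015 0.055 0 2; 0.015 0.055 0 2; 0.015 0.055 0 2; 0.015 0.055 0 2; 0.015 0.055 0 2; 0.015 0.055 0 2; 0.015 0.055 0 2; 0 0 0 0; 0 0 0 0", "jaw": 1, "grip_force": 40}}

```text
time: 2.1
tool_pos: [0.4361, -0.0614, 0.2454]
tcp_rot: [2.9, 1.206, -0.0]
wrist_force: [0.4, 0.0, 0.4]
width: 1.001
grip_force: 0.0
```

```bash
python3 - <<'E'
from h import *
im,d,P,K,T=cam("wrist"); cv2.imwrite("pics/w1.png",im); np.save("pics/w1.npy",P)
s=bot.read_state(); print(s["time"],s["tool_pos"],s["tcp_rot"],s["q"]); print(T.round(3).tolist())
m=(P[...,2]>0.022)&(P[...,2]<0.04)
n,l,st,c=cv2.connectedComponentsWithStats(m.astype(np.uint8))
for i in range(1,n):
    if st[i,4]>400:
        q=P[l==i]; q=q[q[:,2]>0.027]
        if len(q)<200: continue
        A=np.c_[2*q[:,:2],np.ones(len(q))]; x=np.linalg.lstsq(A,(q[:,:2]**2).sum(1),rcond=None)[0]
        r=np.sqrt(x[2]+x[0]**2+x[1]**2); a=np.degrees(np.arctan2(q[:,1]-x[1],q[:,0]-x[0]))
        h=np.histogram(a,36,(-180,180))[0]
        print(c[i],st[i,4],x[:2],r,np.median(q[:,2]),h.tolist())
E
```

```text
2.15 [ 0.43602451 -0.06200031  0.24534782] [ 2.90137976e+00  1.20346085e+00 -3.37254933e-04] [-1.97395964e-01 -1.94097287e-01  2.07689976e+00 -5.81546328e-04
  1.25867773e+00  5.87198355e-01]
[[0.71, -0.675, -0.201, 0.488], [-0.704, -0.68, -0.204, -0.009], [0.001, 0.286, -0.958, 0.373], [0.0, 0.0, 0.0, 1.0]]
[27.72972973 16.97297297] 1332 [0.37292243 0.24191895] 0.007673122300886119 0.03299489577969189 [2, 41, 89, 34, 14, 12, 8, 5, 3, 6, 2, 2, 7, 4, 9, 14, 19, 32, 110, 9, 0, 0, 0, 0, 0, 0, 0, 0, 0, 0, 0, 0, 0, 0, 0, 0]
[610.87064677  75.85373134] 1005 [ 0.72784629 -0.17402741] 0.030094085049761122 0.03362056854279488 [47, 45, 30, 18, 9, 0, 0, 0, 0, 0, 0, 0, 0, 0, 0, 0, 0, 0, 0, 0, 0, 0, 0, 0, 3, 22, 33, 47, 56, 62, 72, 73, 70, 70, 62, 55]
[438.76629834  97.08618785] 1810 [ 0.58734532 -0.06576337] 0.026844148120932425 0.02934075031162431 [41, 42, 40, 39, 44, 37, 38, 44, 43, 41, 44, 46, 44, 47, 49, 48, 48, 51, 50, 50, 49, 45, 49, 43, 45, 47, 43, 46, 45, 43, 46, 46, 44, 47, 41, 42]
[ 69.96500437 132.49168854] 1143 [0.29937472 0.1787307 ] 0.042851239678335006 0.03393652180388257 [0, 0, 0
[... 573 characters left out ...]
6, 40, 36, 36, 33, 32]
[409.4410299  282.37458472] 1204 [ 0.44883585 -0.18918383] 0.026813751120036713 0.029225111248940866 [24, 28, 30, 28, 29, 31, 28, 25, 7, 1, 20, 31, 30, 29, 30, 27, 28, 29, 28, 31, 30, 30, 30, 33, 32, 30, 31, 32, 34, 26, 32, 25, 27, 26, 27, 27]
[555.82694938 319.16484268] 1462 [ 0.53354589 -0.37292878] 0.05293393526929434 0.03376299657321796 [0, 0, 0, 0, 0, 0, 0, 0, 0, 0, 0, 0, 0, 0, 0, 0, 0, 0, 0, 0, 0, 90, 141, 102, 80, 79, 64, 66, 65, 77, 96, 127, 71, 0, 0, 0]
[ 18.5583524  373.66819222] 437 [0.02775315 0.02217284] 0.037105858154972915 0.0332374224133162 [0, 0, 0, 0, 0, 0, 0, 0, 0, 0, 0, 0, 0, 0, 0, 0, 0, 0, 0, 58, 59, 56, 52, 42, 34, 7, 0, 0, 0, 0, 0, 0, 0, 0, 0, 0]
```

View pics/w1.png

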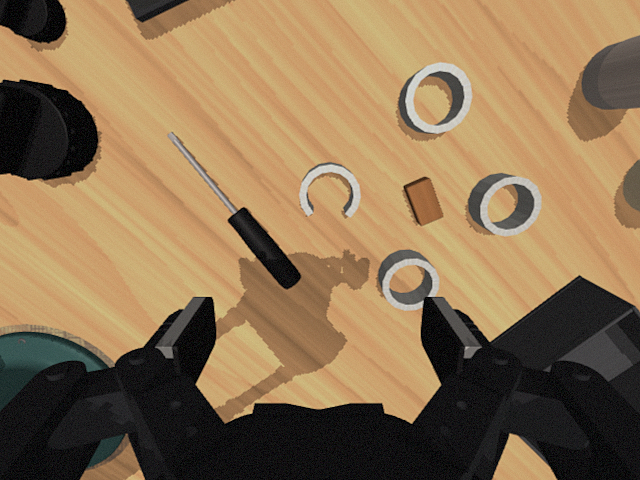

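The wrist view shows the broken ring at (330,187), with its gap facing down in the image (world -136°). The jaws already line up with its whole sides to within 1.5°, so I'll descend. In parallel I'll measure the tub and cap from the saved clouds.

Emit:
{"op": "carry_out", "data": {"series": "0.0185 0.0015 -0.03 -1.5; 0 0 -0.045 0; 0 0 -0.045 0; 0 0 -0.04 0; 0 0 -0.03 0; 0 0 -0.02 0; 0 0 -0.013 0; 0 0 0 0; 0 0 0 0"}}

```text
time: 3.28
tool_pos: [0.4555, -0.0605, 0.0231]
tcp_rot: [2.917, 1.165, 0.002]
wrist_force: [0.1, 0.2, 0.0]
width: 1.001
grip_force: 0.0
```

```bash
python3 - <<'E'
from h import *
from scipy.optimize import least_squares
print({k:bot.read_state()[k] for k in("tool_pos","wrist_force","tcp_rot")})
for n in("top","scene"):
    P=np.load(f"pics/{n}.npy"); x,y,z=P[...,0],P[...,1],P[...,2]
    m=(z>.069)&(z<.08)&(abs(x-.52)<.13)&(abs(y+.43)<.11); q=P[m][:,:2].astype(np.float32)
    print(n,"tub",len(q),cv2.minAreaRect(q))
    m=(z>.003)&(z<.008)&(abs(x-.52)<.1)&(abs(y+.43)<.1); print("floor",cv2.minAreaRect(P[m][:,:2].astype(np.float32)))
    near=(abs(x-.56)<.06)&(abs(y-.23)<.06)
    for lo,hi in((.148,.16),(.122,.132)):
        q=P[near&(z>lo)&(z<hi)]; print("cap",lo,len(q),np.median(q[:,2]) if len(q) else 0, cv2.minAreaRect(q[:,:2].astype(np.float32)) if len(q)>3 else 0)
    q=P[(abs(x-.6)<.25)&(abs(y-.22)<.2)&(z>.080)&(z<.09)]; print("housing",np.median(q[:,2]),cv2.minAreaRect(q[:,:2].astype(np.float32)))
E
```

```text
{'tool_pos': array([ 0.45547911, -0.06046449,  0.02308892]), 'wrist_force': array([0.08784272, 0.16992292, 0.00391111]), 'tcp_rot': array([2.91683367e+00, 1.16464685e+00, 2.01739153e-03])}
top tub 684 ((0.5064653158187866, -0.4066508412361145), (0.15280845761299133, 0.17122022807598114), 89.2281723022461)
floor ((0.5195841789245605, -0.42946889996528625), (0.19794461131095886, 0.19901184737682343), 0.3216348886489868)
cap 0.148 179 0.15457693309894327 ((0.5502769351005554, 0.24143098294734955), (0.015781711786985397, 0.052724406123161316), 62.42920684814453)
cap 0.122 404 0.12650174048839685 ((0.5733388066291809, 0.22709612548351288), (0.0614575557410717, 0.11624730378389359), 59.65940475463867)
housing 0.08456739321801987 ((0.5239677429199219, 0.25177815556526184), (0.19984306395053864, 0.4342677593231201), 67.35491180419922)
scene tub 681 ((0.506653904914856, -0.40491265058517456), (0.15130087733268738, 0.17295989394187927), 89.5467529296875)
floor ((0.5210402607917786, -0.42937302589416504), (0.19866476953029633, 0.19699209928512573), 89.98310852050781)
cap 0.148 129 0.1549492812491603 ((0.5516013503074646, 0.24307718873023987), (0.0140666039660573, 0.056952111423015594), 62.00015640258789)
cap 0.122 349 0.12700370663910332 ((0.5542624592781067, 0.2417406141757965), (0.06037476286292076, 0.059822022914886475), 62.04096984863281)
housing 0.08495147305217626 ((0.5237468481063843, 0.25496742129325867), (0.19955958425998688, 0.44393226504325867), 67.11363220214844)
```

Emit:
{"op": "carry_out", "data": {"series": "0 0 0 0; 0 0 0 0; 0 0 0 0; 0 0 0 0; 0 0 0 0; 0 0 0 0", "jaw": -1, "grip_force": 35}}

```text
time: 4.03
tool_pos: [0.4555, -0.0599, 0.0237]
tcp_rot: [2.916, 1.167, 0.002]
wrist_force: [-2.3, -0.7, 7.5]
width: 0.695
grip_force: 36.9
```

Emit:
{"op": "carry_out", "data": {"series": "0 0 0.01 0; 0 0 0.03 0; 0 0 0.045 0; 0 0 0.05 0; 0.008 -0.05 0.03 0; 0.008 -0.055 0 0; 0.008 -0.055 0 0; 0.008 -0.055 0 0; 0.008 -0.055 0 0; 0.008 -0.05 0 0; 0.003 -0.026 0 0; 0 0 0 0; 0 0 0 0"}}

```text
time: 5.65
tool_pos: [0.5054, -0.405, 0.1873]
tcp_rot: [-2.916, -1.166, 0.0]
wrist_force: [-1.0, 0.3, -0.8]
width: 0.693
grip_force: 38.1
```

```bash
python3 - <<'E'
from h import *
im,d,P,K,T=cam("wrist"); cv2.imwrite("pics/w2.png",im)
s=bot.read_state(); print(s["tool_pos"],s["width"],s["grip_force"],s["q"])
E
```

```text
[ 0.50549797 -0.40462377  0.18730989] 0.6911603875523042 38.11297047883272 [-7.13665048e-01  2.53346112e-01  1.72642907e+00  3.94713630e-04
  1.16261720e+00  9.56020775e-02]
```

View pics/w2.png

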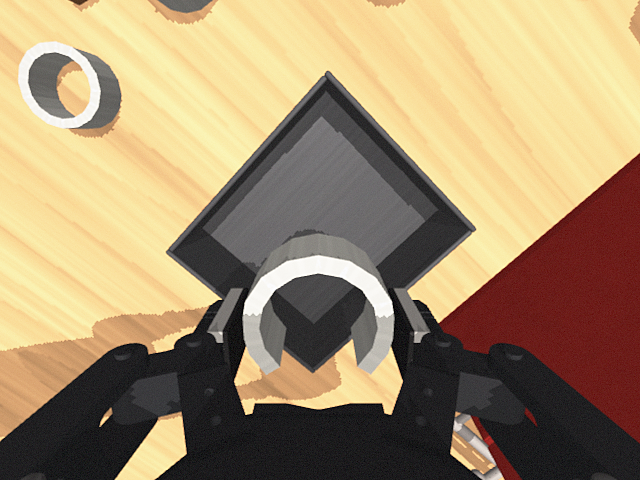

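The broken ring is held between the pads, over the tub. Next I lower it and release.

Emit:
{"op": "carry_out", "data": {"series": "0 0 -0.04 0; 0 0 -0.045 0; 0 0 -0.04 0; 0 0 -0.018 0; 0 0 -0.006 0; 0 0 0 0; 0 0 0 0"}}

```text
time: 6.58
tool_pos: [0.5069, -0.4069, 0.0404]
tcp_rot: [2.914, 1.165, 0.003]
wrist_force: [0.2, 0.1, -0.9]
width: 0.697
grip_force: 38.1
```

Emit:
{"op": "carry_out", "data": {"series": "0 0 0 0; 0 0 0 0; 0 0 0 0; 0 0 0 0; 0 0 0 0", "jaw": 1}}

```text
time: 7.2
tool_pos: [0.5056, -0.4058, 0.0382]
tcp_rot: [-2.917, -1.166, 0.0]
wrist_force: [0.0, -0.6, -0.7]
width: 1.002
grip_force: 0.0
```

Emit:
{"op": "carry_out", "data": {"series": "0 0 0.06 0; 0 0 0.06 0; 0 0.01 0.06 5; 0.004 0.05 0.06 9; 0.004 0.054 0.02 9; 0.004 0.054 0 9; 0.004 0.054 0 9; 0.004 0.054 0 9; 0.004 0.054 0 9; 0.004 0.054 0 9; 0.004 0.054 0 9; 0.004 0.054 0 9; 0.004 0.054 0 9; 0.004 0.054 0 9; 0.004 0.04 0 4.5; 0.001 0.008 0 0; 0 0 0 0; 0 0 0 0; 0 0 0 0"}}

```text
time: 9.57
tool_pos: [0.5539, 0.2308, 0.2863]
tcp_rot: [0.761, 3.048, -0.0]
wrist_force: [-0.3, -0.0, 0.8]
width: 1.0
grip_force: 0.0
```

```bash
cat > cap.py <<'E'
from h import *
import sys
im,d,P,K,T=cam("wrist"); cv2.imwrite(sys.argv[1],im)
s=bot.read_state(); print(s["time"],s["tool_pos"],s["tcp_rot"],s["q"].round(2))
x,y,z=P[...,0],P[...,1],P[...,2]
near=(abs(x-.551)<.06)&(abs(y-.242)<.06)
for lo,hi in((.149,.162),(.121,.132)):
    q=P[near&(z>lo)&(z<hi)]; print("cap",lo,len(q),np.median(q[:,2]),q[:,:2].mean(0),cv2.minAreaRect(q[:,:2].astype(np.float32)),cv2.minEnclosingCircle(q[:,:2].astype(np.float32)))
X=R.from_rotvec(s["tcp_rot"]).as_matrix()[:,0]; print("toolx deg",np.degrees(np.arctan2(X[1],X[0])))
im,d,P,K,T=cam("scene"); cv2.imwrite("pics/s2.png",im[250:390,60:320])
E
python3 cap.py pics/w3.png; python3 -c "
import cv2;cv2.imwrite('pics/c3.png',cv2.hconcat([cv2.imread('pics/w3.png')[:,::1][:480,:640].copy()[::2,::2],cv2.resize(cv2.imread('pics/s2.png'),(446,240))]))"
```

```text
9.625 [0.55397622 0.2309382  0.28638254] [ 7.60477348e-01  3.04797323e+00 -1.35902489e-04] [ 0.35  0.1   1.72 -0.    1.32 -0.73]
cap 0.149 1232 0.15425121440855644 [0.54896217 0.24353481] ((0.5500235557556152, 0.2432548701763153), (0.013542601838707924, 0.053496215492486954), 62.13493347167969) ((0.5499647259712219, 0.24287793040275574), 0.027241922914981842)
cap 0.121 3020 0.1263022405085801 [0.5479906  0.24353345] ((0.5494362115859985, 0.24314278364181519), (0.06350167840719223, 0.06328340619802475), 60.92729187011719) ((0.550337016582489, 0.24291735887527466), 0.032606616616249084)
toolx deg 151.9811609778737
```

View pics/c3.png

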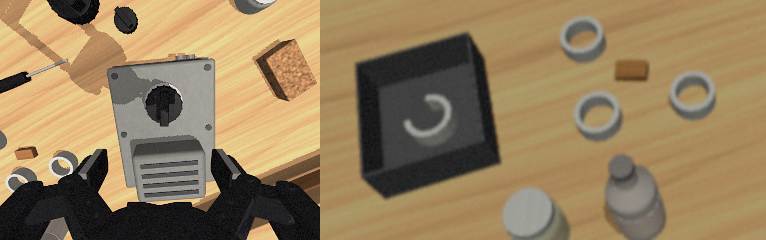

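The broken ring is in the tub and the whole rings are untouched. The cap is at (0.550, 0.243) with its bar aligned to the tool at 152°. I'll narrow the jaws and descend.

Emit:
{"op": "carry_out", "data": {"series": "-0.004 0.012 -0.03 0; 0 0 -0.04 0; 0 0 -0.03 0; 0 0 -0.02 0; 0 0 -0.01 0; 0 0 -0.004 0; 0 0 0 0; 0 0 0 0", "jaw": -0.2}}

```text
time: 10.68
tool_pos: [0.5506, 0.2444, 0.1534]
tcp_rot: [0.757, 3.047, 0.002]
wrist_force: [0.9, 0.1, -0.2]
width: 0.401
grip_force: 0.0
```

```bash
python3 cap.py pics/w4.png
```

```text
10.725 [0.55055061 0.24442947 0.15338165] [7.57322639e-01 3.04731840e+00 1.78809908e-03] [ 0.38  0.2   1.86  0.    1.08 -0.71]
cap 0.149 5415 0.15421143283193275 [0.54700412 0.24508928] ((0.5478145480155945, 0.24471522867679596), (0.04723690450191498, 0.05179788917303085), 18.400135040283203) ((0.548582136631012, 0.2467244267463684), 0.03106532245874405)
cap 0.121 6740 0.12623677614932988 [0.54452728 0.24716168] ((0.5479960441589355, 0.242441788315773), (0.060499582439661026, 0.06286154687404633), 42.239105224609375) ((0.5501429438591003, 0.24296137690544128), 0.032763175666332245)
toolx deg 152.08702560707252
```

View pics/w4.png

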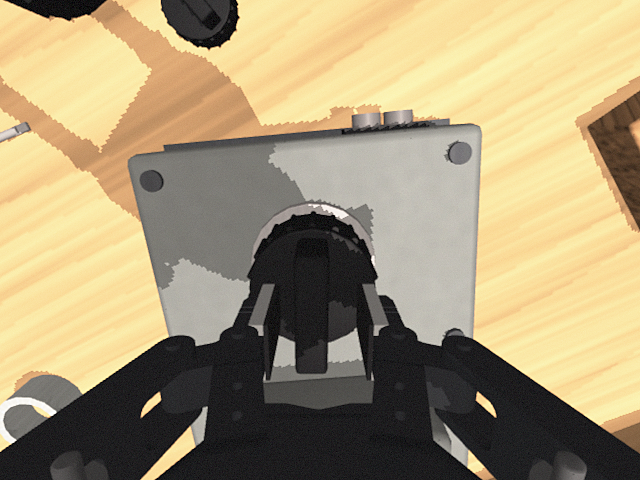

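The bar sits between the pads, a little over a millimetre off centre. I'll correct that and close.

Emit:
{"op": "carry_out", "data": {"series": "-0.0005 -0.001 -0.002 0; 0 0 0 0; 0 0 0 0; 0 0 0 0; 0 0 0 0; 0 0 0 0", "jaw": -1, "grip_force": 50}}

```text
time: 11.52
tool_pos: [0.5495, 0.243, 0.1505]
tcp_rot: [0.758, 3.049, -0.0]
wrist_force: [-1.2, -1.2, 4.2]
width: 0.153
grip_force: 50.5
```

```bash
python3 -c "
from workcell import bot
print(bot.read_state())"
```

```text
{'time': 11.525, 'q': array([ 3.75118597e-01,  2.00943456e-01,  1.86302649e+00, -2.47707855e-04,
        1.07742140e+00, -7.08370183e-01]), 'joint_vel': array([-0.00050411,  0.00044406,  0.0004325 ,  0.00224767, -0.00197897,
       -0.00181496]), 'joint_torque': array([ 7.88927972e-01, -4.28186131e+01, -3.26707757e+01,  3.89152039e-01,
       -4.47614864e-01,  1.28489852e-02]), 'tool_pos': array([0.54948478, 0.24304967, 0.15051224]), 'tcp_rot': array([ 7.57660604e-01,  3.04856186e+00, -9.57516673e-05]), 'wrist_force': array([-1.24653578, -1.16244002,  4.22434833]), 'torque': array([-0.19012268,  0.14099339,  0.00783935]), 'grip_force': 50.45963108539581, 'width': 0.15255437827962193}
```

Emit:
{"op": "carry_out", "data": {"series": "0 0 0 1.5; 0 0 0 1.5; 0 0 0 1.5; 0 0 0 1.5; 0 0 0 0"}}

```text
time: 12.15
tool_pos: [0.5497, 0.2435, 0.1504]
tcp_rot: [0.597, 3.084, 0.001]
wrist_force: [1.1, 1.1, 2.3]
width: 0.151
grip_force: 50.4
```

```bash
cat > st.py <<'E'
from h import *
s=bot.read_state(); X=R.from_rotvec(s["tcp_rot"]).as_matrix()[:,0]
print(s["time"],"yaw",np.degrees(np.arctan2(X[1],X[0])),"tq",s["torque"],"F",s["wrist_force"],s["tool_pos"],s["width"],s["grip_force"],"q6",s["q"][5],s["joint_torque"][5])
E
python3 st.py
```

```text
12.15 yaw 158.10323781515484 tq [ 0.30714064 -0.34099801  0.00499949] F [1.06872931 1.07094005 2.3205192 ] [0.54966147 0.24350167 0.15044583] 0.15117136489748498 50.419819951057434 q6 -0.8134827285159635 -0.12551686260849237
```

Emit:
{"op": "carry_out", "data": {"series": "0 0 0 1.5; 0 0 0 1.5; 0 0 0 1.5; 0 0 0 0"}}

```text
time: 12.65
tool_pos: [0.5495, 0.2432, 0.1505]
tcp_rot: [0.475, 3.105, 0.0]
wrist_force: [1.7, 0.4, 4.1]
width: 0.154
grip_force: 50.6
```

```bash
python3 st.py
```

```text
12.65 yaw 162.6110337515006 tq [ 0.30935465 -0.32748108  0.0094604 ] F [1.69324187 0.39412958 4.11277919] [0.54947136 0.24318511 0.15045266] 0.1536426906858403 50.62146842479706 q6 -0.8920971996855247 -0.09620299329981208
```

Emit:
{"op": "carry_out", "data": {"series": "0 0 0 1.5; 0 0 0 1.5; 0 0 0 1.5; 0 0 0 0"}}

```text
time: 13.15
tool_pos: [0.5495, 0.2432, 0.1504]
tcp_rot: [0.351, 3.122, 0.0]
wrist_force: [0.5, -0.2, 4.5]
width: 0.149
grip_force: 50.7
```

```bash
python3 st.py
```

```text
13.15 yaw 167.15680351166546 tq [ 0.29547926 -0.33916098  0.0136023 ] F [ 0.4797043  -0.1784773   4.46405557] [0.54950165 0.24317621 0.15044664] 0.1493819521455248 50.749393701553345 q6 -0.9714324959476339 -0.05622896715067327
```

Emit:
{"op": "carry_out", "data": {"series": "0 0 0 1.5; 0 0 0 1.5; 0 0 0 1.5; 0 0 0 1.5; 0 0 0 0"}}

```text
time: 13.78
tool_pos: [0.5494, 0.2432, 0.1505]
tcp_rot: [0.187, 3.136, 0.0]
wrist_force: [1.6, -0.1, 5.4]
width: 0.149
grip_force: 50.8
```

```bash
python3 st.py
```

```text
13.775 yaw 173.15674805429614 tq [ 0.30203238 -0.3188865   0.05621445] F [ 1.63957719 -0.13736205  5.36599811] [0.54944168 0.24320271 0.15045476] 0.1485079826458952 50.755133628845215 q6 -1.0761147165963227 -0.05266943830065429
```

No stop after 21°, and the torque stays under 0.06 N m, so counter-clockwise loosens the cap. I'll continue to 65°.

Emit:
{"op": "carry_out", "data": {"series": "0 0 0 4; 0 0 0 4; 0 0 0 4; 0 0 0 4; 0 0 0 4; 0 0 0 4; 0 0 0 4; 0 0 0 4; 0 0 0 4; 0 0 0 4; 0 0 0 2; 0 0 0 2; 0 0 0 0; 0 0 0 0"}}

```text
time: 15.52
tool_pos: [0.549, 0.2433, 0.1504]
tcp_rot: [1.001, -2.977, -0.001]
wrist_force: [1.6, 1.2, 5.8]
width: 0.152
grip_force: 50.9
```

```bash
python3 st.py
```

```text
15.525 yaw -142.84710678263497 tq [ 0.35121524 -0.02316515  0.00942547] F [1.57898661 1.24085929 5.8275238 ] [0.5490309  0.24327079 0.15042563] 0.15233560995593137 50.856372714042664 q6 -1.8440025372865052 0.04157678922638297
```

Turned 65.1°. Now a slow test lift of 6 mm.

Emit:
{"op": "carry_out", "data": {"series": "0 0 0.002 0; 0 0 0.002 0; 0 0 0.002 0; 0 0 0 0"}}

```text
time: 16.02
tool_pos: [0.5491, 0.243, 0.1559]
tcp_rot: [0.999, -2.978, 0.0]
wrist_force: [0.6, 0.3, -1.8]
width: 0.15
grip_force: 49.8
```

```bash
python3 st.py
```

```text
16.025 yaw -142.90678383605496 tq [0.00572478 0.02067785 0.01364617] F [ 0.58808499  0.26943371 -1.82829637] [0.54905809 0.24296997 0.15590724] 0.1501390659947167 49.82638120651245 q6 -1.8429520334825 -0.001578583032824099
```

Emit:
{"op": "carry_out", "data": {"series": "0 0 0.004 0; 0 0 0.006 0; 0 0 0.008 0; 0 0 0.01 0; 0 0 0.01 0; 0 0 0.01 0; 0 0 0.006 0; 0 0 0 0; 0 0 0 0; 0 0 0 0; 0 0 0 0"}}

```text
time: 17.4
tool_pos: [0.5491, 0.243, 0.2098]
tcp_rot: [0.999, -2.978, 0.0]
wrist_force: [-0.3, -0.2, -1.3]
width: 0.153
grip_force: 49.8
```

```bash
python3 st.py; python3 -c "
from h import *
im,d,P,K,T=cam('scene'); cv2.imwrite('pics/s3.png',im)"
```

```text
17.4 yaw -142.916044911671 tq [-0.02241217  0.05511551 -0.03027658] F [-0.33614168 -0.21739658 -1.33290435] [0.5491373  0.24301774 0.20976519] 0.15275293531519885 49.83240008354187 q6 -1.8428486856744664 -4.481385929011594e-06
```

View pics/s3.png

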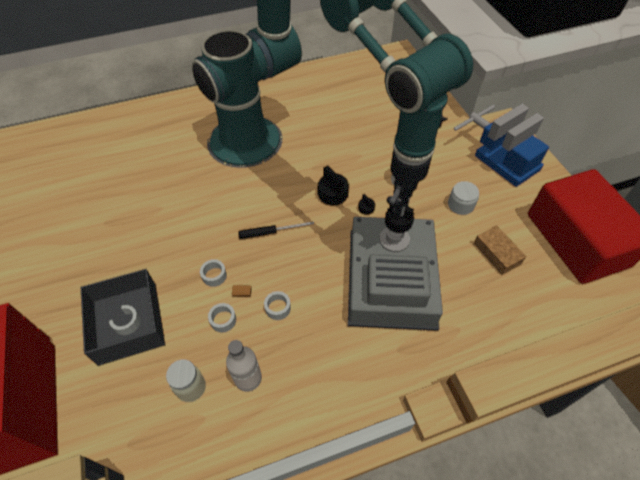

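The cap at (400,218) is held clear above the bare spindle neck at (395,238). The broken ring is in the tub at (123,319), and the whole rings are in place. I'll hand it in.

```bash
python3 -c "
from workcell import bot
print(bot.finish_job())"
```

```text
the job is handed in; nothing more can be done
None
```

The job is handed in at about 17.5 s: the broken ring lies released in the scrap tub, and the cap, which loosened counter-clockwise, is held still about 3.5 cm above the spindle, with the whole rings where they stood.

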